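# Snap a spring clip onto the drying rail and slide it up to the collar

### The job

Take the orange spring clip by its tab and press it down over the round drying rail, in the clear stretch at least 2 cm from the rubber buffer of the red collar, until both arms snap under the rail, without driving the sprung rail down onto its stops. Then slide the clip gently along the rail until it meets the buffer and the rubber gives a millimetre or two, never more than a few, and let go, leaving it against the buffer, fully seated, with its tab upright. Leave everything else on the bench where it is.

Things in the scene. Friction and masses are not known exactly. Their poses are not given: they have to be found in the camera images.
- clip_grip (a point): Where to grip the loose orange plastic spring clip: in its upright tab, 60 mm above its feet. Tab 12 mm thick along the point's x, 22 mm wide along y, from 36 to 76 mm above the feet, z up. Crown under it 30 (x) by 26 mm (y), 28 to 36 mm above the feet. At the start it stands upright on the bench on its arms; about 60 g. Half a turn about z makes no difference.
- clip_bore (a point): Centre of the orange clip's bore, 42.5 mm straight below clip_grip, 17.5 mm above the feet; same axes, y the bore axis, clip 26 mm long along y. It opens downwards: two sprung arms, 24 mm apart inside at the flared feet, narrowing to a 14 mm throat 9 mm below the bore centre. Seated, bore centre and rail axis coincide.
- clip_arm_a (a joint): Opening angle (rad) of the clip's arm on its +x side: 0 free, about 0.03 seated on the rail, about 0.2 as it passes the rail's widest point. Pressing the clip on takes roughly 9 to 16 N, most when the rail's axis is about 15 mm below the bore centre; then it snaps, the force drops sharply and the rail springs up into the bore.
- clip_arm_b (a joint): The same for the arm on its -x side. Seated, the two arms grip the rail lightly: 1 to 4 N slides the clip along.
- rail_mid (a point): Middle of the aluminium drying rail, on its axis. Rail 22 mm in diameter, level along the point's y (z up), 310 mm long, axis 140 mm above the bench unloaded, with blue end blocks on guide posts (tops 166 mm above the bench) at y = +-175 mm, on a 110 x 400 mm wooden base. A small brush hangs on it at y = +114 to +125 mm. The red collar is on its -y half.
- rail (a joint): How far the rail is pressed down against its springs (m): 0 unloaded, about 0.4 N per mm, stops at 0.046. It stays level. It sinks about 22 to 38 mm before the clip snaps on, so pressing the clip only as far as the rail's unloaded height does not seat it; afterwards it springs back up.
- buffer_face (a point): Centre (on the rail's axis) of the free face of the black rubber buffer, 34 mm in diameter, 8 mm thick, on the +y side of the red collar. Axes as rail_mid; moves with the rail. The collar behind is 40 mm in diameter, fixed on the rail; its screw stands up to 24 mm above the rail's axis. With the clip resting against the buffer, clip_bore is 13 mm from here, to its +y.
- buffer (a joint): How far the buffer is squashed towards the collar, in m: 0 free, 2.5 N per mm; more than 0.006 (about 15 N) is too much. When the clip is let go it springs back partly, the clip with it.
- old_clip: Bystander: black clip of the same shape and size as the orange one, rigid, standing on the bench; the origin is under its centre.
- can: Bystander: can 76 mm in diameter, 100 mm tall; origin at the centre of its underside.
- glue: Bystander: yellow glue bottle with a red cap, 50 mm in diameter, 100 mm tall; origin at the centre of its underside.
- brush: Bystander: hand brush lying flat, along its x; origin under it.
- mallet: Bystander: mallet lying flat, along its x; origin under it.
- block: Bystander: sole-shaped block of pale wood, about 204 x 75 x 22 mm; origin at the centre of its underside.
- bowl: Bystander: white bowl 100 mm across, 45 mm tall; origin at the centre of its underside.
Not all that is in view belongs to the job. What is meant by the part that bears clip_grip is not blue or yellow, and is the smaller of those in its own colour.

How it is judged:
On the way, in this order (a step that is already met when the one before it is completed fails the run):
1. the orange clip is snapped home on the rail, more than 15 mm clear of the buffer (x of clip_bore in the frame of rail_mid between -0.003 and 0.003 m and z of clip_bore in the frame of rail_mid between -0.003 and 0.003 m and angle between the y axis of clip_bore and the y axis of rail_mid, either way round below 0.12 rad and y of clip_bore in the frame of buffer_face above 0.028 m), for 0.2 s.
2. the seated clip is pushed against the buffer, squashing it by more than 0.8 mm (x of clip_bore in the frame of rail_mid between -0.003 and 0.003 m and z of clip_bore in the frame of rail_mid between -0.003 and 0.003 m and angle between the y axis of clip_bore and the y axis of rail_mid, either way round below 0.12 rad and value of joint buffer above 0.0008 m and y of clip_bore in the frame of buffer_face below 0.0145 m), for 0.1 s.
At the end, for the whole second after the job is handed in: The orange clip sits on the rail with its bore centred on the rail's axis within 2.5 mm, along the rail within 0.10 rad, its tab upright within 0.30 rad, against the buffer (gap under 1.5 mm), at rest, with the rail back up (pressed less than 8 mm) (x of clip_bore in the frame of rail_mid between -0.0025 and 0.0025 m and z of clip_bore in the frame of rail_mid between -0.0025 and 0.0025 m and angle between the y axis of clip_bore and the y axis of rail_mid, either way round below 0.1 rad and angle between clip_bore's own z axis and vertical below 0.3 rad and y of clip_bore in the frame of buffer_face between 0.01 and 0.0145 m and value of joint rail below 0.008 m and linear speed of clip below 0.01 m/s); the robot touches nothing.
It fails at once if the rail is driven down onto its stops (pressed more than 44 mm) (value of joint rail above 0.044 m).
It fails at once if the buffer is squashed more than 6 mm (value of joint buffer above 0.006 m).
It fails at once if a bystander is moved more than 20 mm (distance of any of old_clip, can, glue, brush, mallet, block, bowl from where it was at the start of the episode above 0.02 m).
It also fails if it takes over 69 s, if anything falls off the work surface, if the arm or the gripper's body presses on something with over 40 N, if the wrist force passes 120 N, or if a joint passes its speed limit or range.

### The arm

A 6-joint arm with a two-finger parallel gripper is mounted at the origin on the work surface. World frame = base frame: x ahead of the robot, y to its left, z up, the work surface at z = 0. Lengths are in m, angles in rad, forces in N, time in s.
With the tool pointing down it reaches from about 0.35 to 0.875 m from the base axis. Payload 4.2 kg.
Tool frame: the origin (TCP) lies between the finger pads; the fingertips stand 8 mm ahead of it and the grasp point (between the pads) lies 11 mm behind it; z points along the fingers, y is the line along which they close (so a half turn about z gives the same grasp; the last joint's range is limited). The gripper opens to 87 mm and grips with 3 to 60 N. Pads are 19 mm wide; open, the fingers measure 117 mm over their backs; the gripper's body (75 mm by 190 mm) begins 51 mm behind the grasp point.
Start: joints at [1.574, 0.385, 0.008, 0, -1.194, -0.259], TCP at [0.158, 0.605, 0.231] pointing down, gripper open.
Joint ranges: [-3.14, 3.14], [-1.21, 2.06], [-1.07, 1.41], [-3.16, 2.05], [-2.99, -0.16], [-3.1, 3.1]. Speed limits (rad/s): [2.79, 2.79, 3.14, 3.14, 3.14, 3.14].

### API

Orientations are given as a rotation vector (axis times angle).
In Python, from station import r gives the robot as it stands.
- The arm moves only by the tool carry_out, never from a script. Its argument "commands" is a list that holds one entry, the list of rows, each a list of 7 numbers: the finger opening in mm, from 0 to 87, then the shift along the tool's x, y, z in mm, then the turn, a rotation vector about the tool's x, y, z in degrees. A call has 1 to 12 rows; each row shifts and turns the commanded pose from where the row before left it, along the tool's axes as they then stand; what a row does not reach is not made up. A row lasts 1/12 s, in which the tool goes at most 41.7 mm and 7.16 degrees, less where a joint would pass 70% of its speed; a pose out of reach is approached as far as the arm can. A call is refused whole if a number of a shift passes 41.7 or a number of a turn 7.16, either way. A call with a gripper value outside its range is refused whole. The fingers move at their own pace and stop on an object; "force" is the grip in N (left out, the last holds). Time passes only in rows, so rows that do not move let the fingers close. It gives the time, the measured TCP pose, the force, the opening and the grip force at its end, in the units of the state.
- r.get_state(): the state, without advancing time (a new reading comes with each control period).
- r.grab_frame(name): name is "scene" or "top" or "wrist"; returns a dict with "color" (420x560x3 uint8, red, green, blue), "fovy" (degrees; the focal length in pixels is half the picture's height over the tangent of half this angle, whatever the lens; pixels are square), "cx", "cy" (the principal point, pixels), "rvec" (rotation vector, rad) and "tvec" (3), from world to camera coordinates, as OpenCV has them. Camera axes: x right, y down, z forward; pixel columns grow to the right and rows downward; lengths in m; the calibration is good to about 2 mm. A picture is of the moment at which its call begins. There is no depth.
- r.finish_job(): hands the job in; it is judged then, once.
The state is a dict: "time": time; "joint_pos": joint angles; "joint_velocities": joint speeds; "joint_efforts": joint torques, N m; "ee_pos": TCP position; "ee_rot": TCP orientation; "ft_force": force on the tool from outside, world axes, zero at the start; "wrist_torque": the same for the moment, N m; "width": finger opening in m; "finger_force": force on a finger pad.
Only numpy, scipy, OpenCV 4.12 (cv2) and the standard library are available. Lean on these libraries where they do the work, as an engineer would, in place of code of your own. Each camera call takes 0.05 s, during which the arm holds its last target. There are 200 camera calls.

## Working session

There is one attempt and no reset: what is moved stays moved. The work goes in short steps, Python scripts to look and compute and a tool call to move; the robot and the scene stay as the last step left them, time stands still between calls to the robot, and variables do not carry over. Pictures are saved under pics/ and viewed, at most 12 in all, crops included, and the job is handed in when it is done.

Besides the shell and the picture viewer there is one more tool, called after "Emit:" as name(argument=value, ...), one argument or row to a line, values as JSON. carry_out: Moves the arm, as the interface text tells. Its arguments: {"type":"object","properties":{"commands":{"type":"array"},"force":{"type":"number"}},"required":["commands"]}

```bash
mkdir -p pics; cat > h.py <<'E'
import numpy as np, cv2, pickle
from station import r
from scipy.spatial.transform import Rotation as R
def grab(n,save):
    f=r.grab_frame(n); cv2.imwrite(f'pics/{save}.png',f['color'][:,:,::-1]); pickle.dump(f,open(f'pics/{save}.pkl','wb')); return f
def load(s): return pickle.load(open(f'pics/{s}.pkl','rb'))
def ray(f,u,v):
    F=f['color'].shape[0]/2/np.tan(np.radians(f['fovy'])/2)
    M=R.from_rotvec(f['rvec']).as_matrix(); d=M.T@np.array([(u-f['cx'])/F,(v-f['cy'])/F,1]); return -M.T@np.array(f['tvec']),d/np.linalg.norm(d)
def onz(f,u,v,z):
    c,d=ray(f,u,v); return c+d*(z-c[2])/d[2]
def tri(*o):
    A=0;b=0
    for f,u,v in o:
        c,d=ray(f,u,v);P=np.eye(3)-np.outer(d,d);A=A+P;b=b+P@c
    return np.linalg.solve(A,b)
def proj(f,p):
    F=f['color'].shape[0]/2/np.tan(np.radians(f['fovy'])/2)
    q=R.from_rotvec(f['rvec']).as_matrix()@np.array(p)+np.array(f['tvec']); return q[:2]/q[2]*F+np.array([f['cx'],f['cy']])
E
python3 - <<'E'
from h import *
print(r.get_state())
a=grab('scene','s0');b=grab('top','t0');grab('wrist','w0')
for f in(a,b):print(f['fovy'],ray(f,280,210))
E
```

```text
{'time': 0.0, 'joint_pos': array([ 1.57363938e+00,  3.85556612e-01,  6.62751760e-03, -4.70773511e-04,
       -1.19398195e+00, -2.58610272e-01]), 'joint_velocities': array([-0.00053806, -0.00056979, -0.00019751, -0.0010122 ,  0.00049559,
        0.00142119]), 'joint_efforts': array([ 3.14760082e-04, -3.90665352e+01,  1.87407929e+01,  4.21967581e+00,
        1.09537400e-02, -1.99088918e-04]), 'ee_pos': array([0.15795244, 0.60411533, 0.22946439]), 'ee_rot': array([ 3.11376758e+00, -4.00659773e-01, -2.48274154e-04]), 'ft_force': array([-0.8230359 ,  0.01492097,  0.26700199]), 'wrist_torque': array([ 0.00724536, -0.02360365, -0.01791302]), 'finger_force': 0.0, 'width': 0.08696367965888042}
50.83831792213783 (array([1.38433425, 0.60203936, 0.77547484]), array([-0.6799502 , -0.5043831 , -0.53222685]))
57.00504800909154 (array([ 3.48718293e-01, -1.98018927e-04,  1.14531266e+00]), array([ 0.22658755,  0.00522902, -0.97397677]))
```

View pics/s0.png

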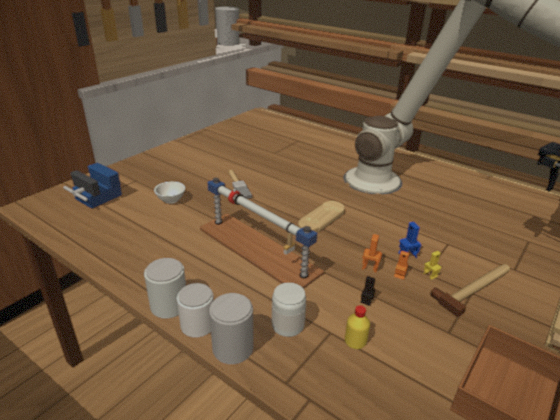

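View pics/t0.png

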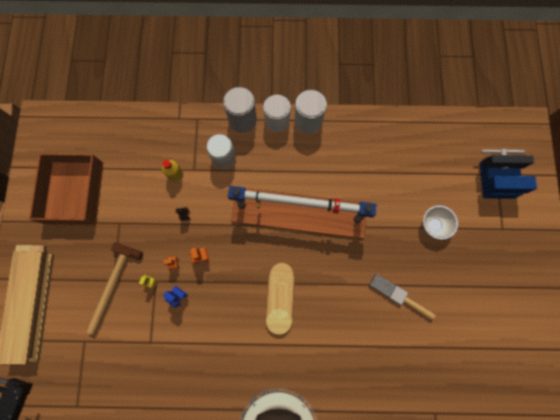

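The scene shows two orange clips, with the smaller near scene (402,265) / top (171,262). The rail runs top (237,193)–(368,209), with the red collar at (335,205). I'll enlarge both areas.

```bash
python3 - <<'E'
from h import *
a=load('s0');b=load('t0')
A=cv2.resize(a['color'][215:305,345:455],(800,600*0+655),interpolation=3)[:, :]
A=cv2.resize(a['color'][220:290,350:450],(400,280),interpolation=3)
B=cv2.resize(b['color'][235:305,130:230],(400,280),interpolation=3)
C=cv2.resize(b['color'][180:250,225:385],(800,350)[:2],interpolation=3)[:300]
cv2.imwrite('pics/c0.png',np.vstack([np.hstack([A,B]),C])[:,:,::-1])
for n,f in(('s',a),('t',b)):
    h=cv2.cvtColor(f['color'],cv2.COLOR_RGB2HSV)
    m=cv2.inRange(h,(4,200,120),(16,255,255))
    k,l,s,c=cv2.connectedComponentsWithStats(m)
    for i in range(1,k):
        if s[i,4]>25: print(n,s[i],c[i].round(1))
print(onz(b,171,262,.06),onz(b,237,193,.15),onz(b,368,209,.15),onz(b,335,205,.15))
E
```

```text
t [190 248   9  15  90] [193.7 254.2]
t [199 248  10  12  83] [203.3 253.7]
t [164 257  13  12  90] [170.9 262.2]
[0.44689258 0.30863455 0.06      ] [0.6250286  0.12058156 0.15      ] [ 0.58660326 -0.22728773  0.15      ] [ 0.59613029 -0.14028337  0.15      ]
```

View pics/c0.png

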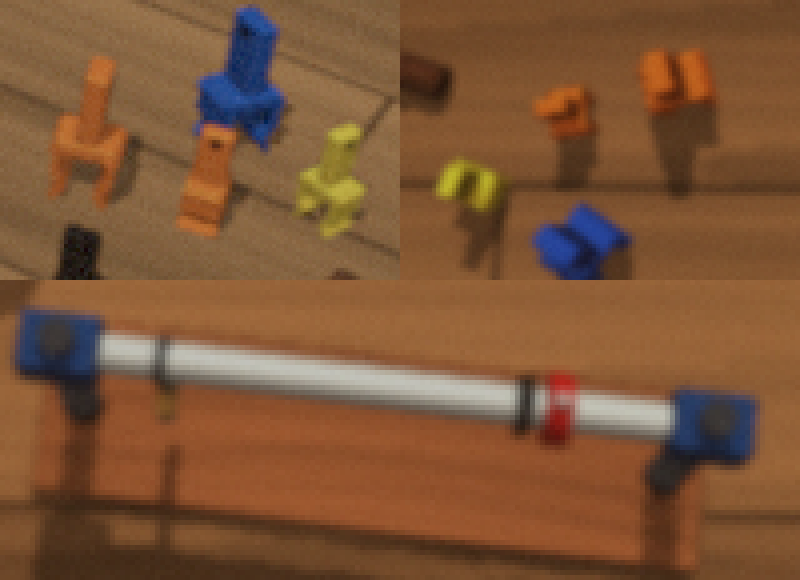

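Emit:
carry_out(
  commands=[
    [[87,27,15.5,0,0,0,0],[87,27,15.5,0,0,0,0],[87,27,15.5,0,0,0,0],[87,27,15.5,0,0,0,0],[87,27,15.5,0,0,0,0],[87,27,15.5,0,0,0,0],[87,27,15.5,0,0,0,0],[87,27,15.5,0,0,0,0],[87,27,15.5,0,0,0,0],[87,27,15.5,0,0,0,0],[87,27,15.5,0,0,0,0],[87,0,0,0,0,0,0]],
  ],
)

```text
time: 1.15
ee_pos: [0.4046, 0.3612, 0.2303]
ee_rot: [3.113, -0.408, -0.0]
ft_force: [-0.4, 0.0, -0.6]
width: 0.0871
finger_force: 0.0
```

```bash
python3 - <<'E'
from h import *
s=r.get_state();T=R.from_rotvec(s['ee_rot']).as_matrix();print(s['ee_pos'],T.round(3))
f=grab('wrist','w1');c,d=ray(f,280,210);print(f['fovy'],T.T@(c-s['ee_pos']),T.T@d, s['time'])
cv2.imwrite('pics/w1b.png',cv2.resize(f['color'],(800,600),interpolation=3)[:,:,::-1])
E
```

```text
[0.40456621 0.36117182 0.23025696] [[ 0.966 -0.258 -0.   ]
 [-0.258 -0.966 -0.002]
 [-0.     0.002 -1.   ]]
59.70832529441189 [ 0.07719374 -0.00074112 -0.15392915] [-0.28905616 -0.01901513  0.95712327] 1.15
```

View pics/w1b.png

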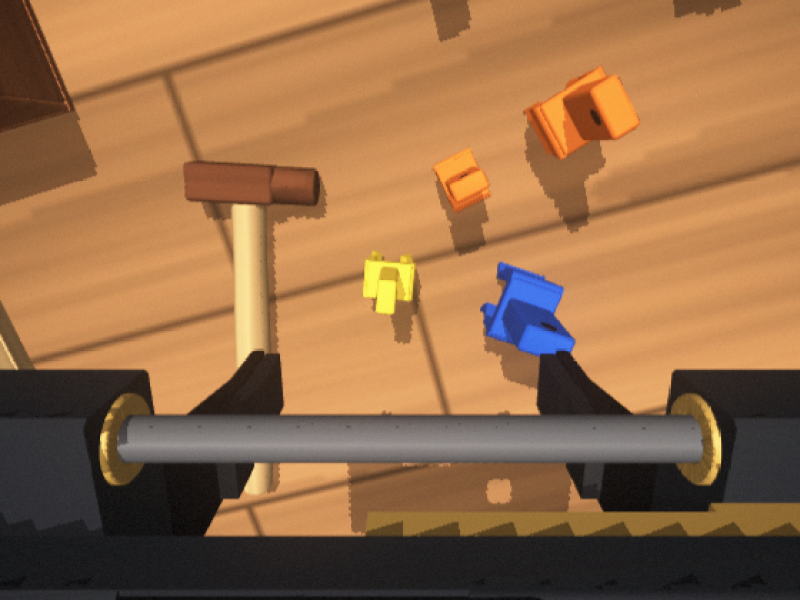

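The small orange clip is at (467,185) in this view, tab wide direction up-right. The larger orange one is at (600,105).

```bash
python3 - <<'E'
from h import *
f=load('w1');k=.7
for u,v in((467,185),(450,194),(486,178)):
    print(onz(f,u*k,v*k,.076))
h=cv2.cvtColor(f['color'],cv2.COLOR_RGB2HSV)
m=cv2.inRange(h,(3,190,100),(16,255,255));n,l,s,c=cv2.connectedComponentsWithStats(m)
for i in range(1,n):
    if s[i,4]>80:print(s[i],c[i])
# two-view check: top view vs wrist centre of tab
b=load('t0')
for uv in((171,262),(172,260),(172,258)):print(tri((f,467*k,185*k),(b,*uv)))
for off in range(0,90,20):
    p=onz(f,467*k,185*k,off/1000);print(off,proj(b,p),proj(load('s0'),p))
E
```

```text
[0.44798531 0.31594205 0.076     ]
[0.44553363 0.32666149 0.076     ]
[0.44901705 0.30445616 0.076     ]
[ 367   47   81   64 2468] [407.47447326  79.92706645]
[304 104  39  45 587] [323.35945486 129.63202726]
[0.44656203 0.31281818 0.04798482]
[0.44943156 0.31148687 0.04951741]
[0.45227687 0.31096129 0.05716789]
0 [176.19297066 266.19144443] [398.66149241 272.25275004]
20 [173.83465001 264.89310807] [400.1670543  267.16466917]
40 [171.39450426 263.54972419] [401.70558398 261.9651729 ]
60 [168.86819968 262.15890693] [403.2781763  256.65056116]
80 [166.251091  260.7180989] [404.88597513 251.21696823]
```

Emit:
carry_out(
  commands=[
    [[87,27,16,0,0,0,7],[87,24,19,0,0,0,7],[87,0,0,0,0,0,7],[87,0,0,0,0,0,7],[87,0,0,0,0,0,7],[87,0,0,0,0,0,7],[87,0,0,0,0,0,7],[87,0,0,0,0,0,7],[87,0,0,0,0,0,7],[87,0,0,0,0,0,3],[87,0,0,0,0,0,0],[87,0,0,0,0,0,0]],
  ],
)

```text
time: 2.2
ee_pos: [0.4392, 0.3162, 0.2304]
ee_rot: [2.397, -2.03, -0.0]
ft_force: [-0.1, -0.0, 0.5]
width: 0.0874
finger_force: 0.0
```

```bash
python3 - <<'E'
from h import *
s=r.get_state();T=R.from_rotvec(s['ee_rot']).as_matrix();print(s['ee_pos'],T.round(3),s['joint_pos'])
f=grab('wrist','w2')
cv2.imwrite('pics/w2b.png',cv2.resize(f['color'],(800,600),interpolation=3)[:,:,::-1])
a=load('s0');w=load('w1')
for z in (.08,.09,.1,.11,.12):
    print(z,proj(w,onz(a,375,234.5,z)))
E
```

```text
[0.43920287 0.31624057 0.23036593] [[ 0.165 -0.986 -0.   ]
 [-0.986 -0.165 -0.   ]
 [ 0.     0.    -1.   ]] [ 9.23699641e-01  2.42726628e-01 -1.98400236e-01 -1.49120232e-04
 -1.12998197e+00 -7.58053461e-01]
0.08 [447.15462716 121.03385339]
0.09 [443.08138742 106.08601236]
0.1 [438.61912161  89.71053625]
0.11 [433.70930229  71.69264301]
0.12 [428.28104188  51.77219174]
```

View pics/w2b.png

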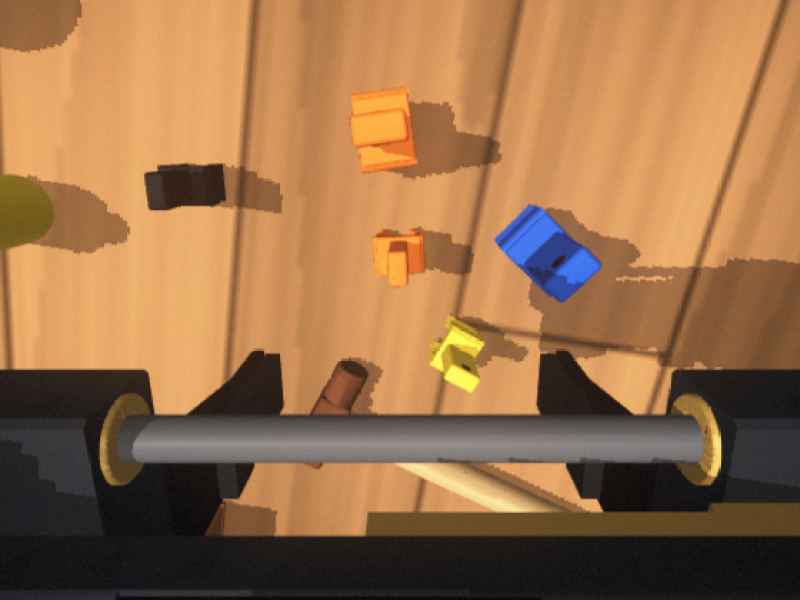

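```bash
python3 - <<'E'
from h import *
w1=load('w1');w2=load('w2');k=.7;a=load('s0')
print('tab',tri((w1,467*k,185*k),(w2,398*k,267*k)),tri((w1,467*k,185*k),(w2,398*k,267*k),(a,403.7,253.2)))
print('big',tri((w1,606*k,106*k),(w2,378*k,128*k)))
print('blue top',tri((w1,545*k,328*k),(w2,573*k,276*k)))
# tab top edge in w2
g=cv2.resize(w2['color'][150:205,255:305],None,fx=8,fy=8,interpolation=3)
cv2.imwrite('pics/c2.png',g[:,:,::-1])
p=lambda u,v:onz(w2,u,v,.076)
E
```

```text
tab [0.44710192 0.31531977 0.06838217] [0.44735098 0.31473617 0.07173063]
big [0.47025549 0.23646375 0.08964363]
blue top [0.35736125 0.29449803 0.10638789]
```

View pics/c2.png

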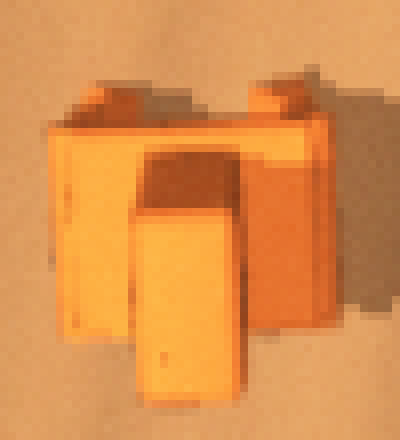

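Tab top face spans crop (133,212)–(243,402), aligned with the tool within about 1.5°.

```bash
python3 - <<'E'
from h import *
w2=load('w2');s=r.get_state();T=R.from_rotvec(s['ee_rot']).as_matrix()
for z in(.076,.073):
    p=onz(w2,278.5,188.4,z);print(p,((T.T@(p-s['ee_pos']))*1000).round(1))
p1=onz(w2,255+23.25,150+26.5,.076);p2=onz(w2,255+23.9,150+50.25,.076);print(T.T@(p2-p1))
E
```

```text
[0.44699483 0.31488308 0.076     ] [  2.5  -7.4 154.4]
[0.44694452 0.31560321 0.073     ] [  1.8  -7.5 157.4]
[-2.11075046e-02  4.34137382e-04 -1.14003634e-06]
```

Emit:
carry_out(
  commands=[
    [[50,2.5,-7.5,0,0,0,-1],[50,0,0,30,0,0,0],[50,0,0,30,0,0,0],[50,0,0,30,0,0,0],[50,0,0,25,0,0,0],[50,0,0,20,0,0,0],[50,0,0,15,0,0,0],[50,0,0,12,0,0,0],[50,0,0,12,0,0,0],[50,0,0,0,0,0,0],[50,0,0,0,0,0,0]],
  ],
)

```text
time: 3.17
ee_pos: [0.4473, 0.3144, 0.0562]
ee_rot: [2.413, -2.01, 0.0]
ft_force: [-0.0, 0.6, 1.4]
width: 0.0503
finger_force: 0.0
```

Emit:
carry_out(
  commands=[
    [[0,0,0,0,0,0,0],[0,0,0,0,0,0,0],[0,0,0,0,0,0,0],[0,0,0,0,0,0,0],[0,0,0,0,0,0,0],[0,0,0,0,0,0,0],[0,0,0,0,0,0,0],[0,0,0,0,0,0,0],[0,0,0,0,0,0,0],[0,0,0,0,0,0,0]],
  ],
  force=50,
)

```text
time: 4.0
ee_pos: [0.4475, 0.3145, 0.0566]
ee_rot: [-2.413, 2.012, -0.0]
ft_force: [-0.7, 0.1, 1.0]
width: 0.0117
finger_force: 50.0
```

Emit:
carry_out(
  commands=[
    [[0,0,0,-20,0,0,0],[0,0,0,-40,0,0,0],[0,0,0,-40,0,0,0],[0,0,0,-40,0,0,0],[0,0,0,-40,0,0,0],[0,0,0,-40,0,0,0],[0,0,0,0,0,0,0]],
  ],
)

```text
time: 4.58
ee_pos: [0.4508, 0.3168, 0.2861]
ee_rot: [-2.401, 1.999, -0.005]
ft_force: [0.6, 1.1, -0.6]
width: 0.0118
finger_force: 50.0
```

Emit:
carry_out(
  commands=[
    [[0,33,-9,0,0,0,0],[0,33,-9,0,0,0,0],[0,33,-9,0,0,0,0],[0,33,-9,0,0,0,0],[0,33,-9,0,0,0,0],[0,33,-9,0,0,0,0],[0,33,-9,0,0,0,0],[0,33,-9,0,0,0,0],[0,33,-9,0,0,0,0],[0,33,-9,0,0,0,0],[0,33,-9,0,0,0,0],[0,0,0,0,0,0,0]],
  ],
)

```text
time: 5.58
ee_pos: [0.6114, -0.0295, 0.275]
ee_rot: [2.406, -2.018, -0.0]
ft_force: [0.4, 1.2, -0.6]
width: 0.0116
finger_force: 50.0
```

Emit:
carry_out(
  commands=[
    [[0,0,0,0,0,0,-7],[0,0,0,0,0,0,-7],[0,0,0,0,0,0,-2],[0,0,0,0,0,0,0],[0,0,0,0,0,0,0]],
  ],
)

```text
time: 6.0
ee_pos: [0.6098, -0.0246, 0.276]
ee_rot: [2.668, -1.658, -0.001]
ft_force: [-0.2, 0.3, -0.0]
width: 0.0115
finger_force: 50.0
```

```bash
python3 - <<'E'
from h import *
s=r.get_state();T=R.from_rotvec(s['ee_rot']).as_matrix();print(s['ee_pos'],T.round(3),s['joint_pos'].round(2))
f=grab('wrist','w3')
cv2.imwrite('pics/w3b.png',cv2.resize(f['color'],(800,600),interpolation=3)[:,:,::-1])
E
```

```text
[ 0.60976176 -0.02457535  0.27600978] [[ 0.443 -0.897 -0.001]
 [-0.897 -0.443  0.   ]
 [-0.     0.001 -1.   ]] [ 0.22  0.33  0.05 -0.   -1.28  0.23]
```

View pics/w3b.png

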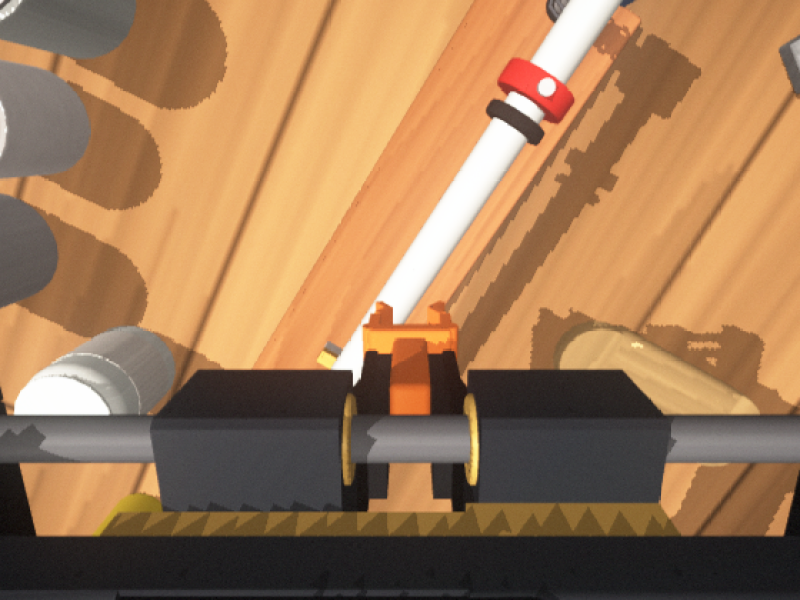

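I turned the wrong way: the rail shows from (365,360) to (600,10), with the buffer at (515,120). Turning back about 32°.

Emit:
carry_out(
  commands=[
    [[0,0,0,0,0,0,7],[0,0,0,0,0,0,7],[0,0,0,0,0,0,7],[0,0,0,0,0,0,7],[0,0,0,0,0,0,4],[0,0,0,0,0,0,0],[0,0,0,0,0,0,0]],
  ],
)

```text
time: 6.63
ee_pos: [0.6099, -0.0246, 0.2764]
ee_rot: [2.111, -2.326, -0.0]
ft_force: [-0.1, 0.7, -0.6]
width: 0.0114
finger_force: 50.0
```

```bash
python3 - <<'E'
from h import *
s=r.get_state();T=R.from_rotvec(s['ee_rot']).as_matrix();print(s['ee_pos'],T.round(3),s['joint_pos'].round(2))
f=grab('wrist','w4')
cv2.imwrite('pics/w4b.png',cv2.resize(f['color'],(800,600),interpolation=3)[:,:,::-1])
E
```

```text
[ 0.60994736 -0.02463173  0.27642979] [[-0.097 -0.995 -0.   ]
 [-0.995  0.097  0.   ]
 [-0.     0.    -1.   ]] [ 0.22  0.33  0.05 -0.   -1.28 -0.32]
```

View pics/w4b.png

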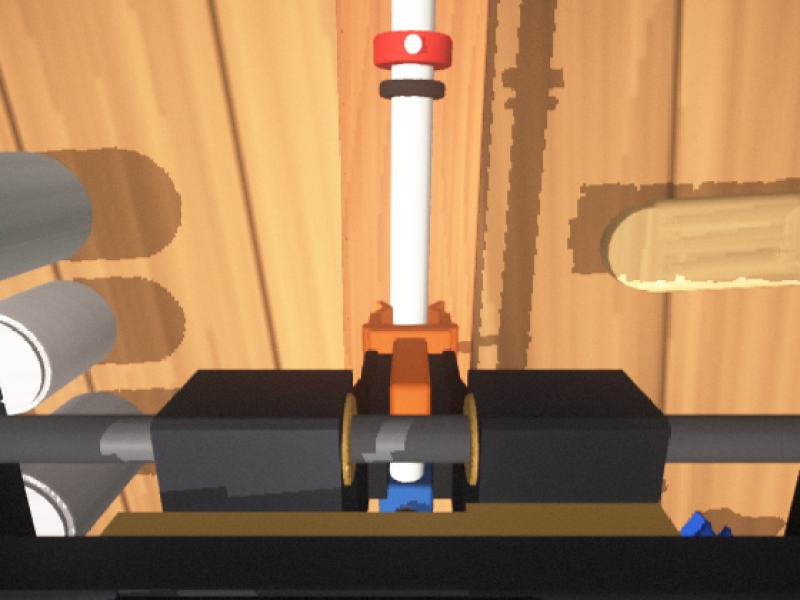

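```bash
python3 - <<'E'
from h import *
s=r.get_state();T=R.from_rotvec(s['ee_rot']).as_matrix();E=s['ee_pos']
f=load('w4');g=load('w3');t=load('t0');k=.7
im=f['color'];h=cv2.cvtColor(im,cv2.COLOR_RGB2HSV)
m=(h[:,:,1]<70)&(h[:,:,2]>120)
P=[];W=[]
for v in range(72,212,4):
    c=np.where(m[v,255:320])[0]+255
    if len(c)<10: continue
    a=onz(f,c.min()-.5,v,.14);b=onz(f,c.max()+.5,v,.14);P.append((a+b)/2);W.append(np.linalg.norm(a-b))
P=np.array(P);q=np.polyfit(P[:,1],P[:,0],1);print('x=%.4f y+%.4f'%tuple(q),'width',np.mean(W),'resid',np.std(P[:,0]-np.polyval(q,P[:,1])))
d=np.array([-q[0],-1,0]);d/=np.linalg.norm(d);print('tool-frame rail dir',T.T@d)
for n in (0,-1):print('tool xy of rail point',(T.T@(P[n]-E)*1000).round(1))
# buffer: dark pixels
b=(h[:,:,2]<80);b[:, :262]=0;b[:,315:]=0;b[:52]=0;b[72:]=0
y,x=np.where(b);print('buf px',x.min(),x.max(),y.min(),y.max())
for uv in((412,89),):
    print('buffer centre z.14',T.T@(onz(f,uv[0]*k,uv[1]*k,.14)-E)*1000)
# near top edge of buffer face (z .157) lower row
for v in (96,97,98,99):
    p=onz(f,412*k,v*k,.157);print(v,(T.T@(p-E)*1000).round(1))
# height: screw head in w3,w4 ; scene
print('screw',tri((f,413*k,43*k),(g,546*k,87*k)), 'red in top',tri((f,413*k,43*k),(g,546*k,87*k),(t,335,203)))
E
```

```text
x=0.1167 y+0.6138 width 0.021647989810250796 resid 0.0001588183416066635
tool-frame rail dir [9.99817672e-01 1.90950933e-02 1.45050674e-06]
tool xy of rail point [ 96.    0.8 136.5]
tool xy of rail point [ -9.8  -1.1 136.5]
buf px 308 308 67 67
buffer centre z.14 [102.79418864   1.14022127 136.4794244 ]
96 [ 98.    1.1 119.5]
97 [ 97.6   1.1 119.5]
98 [ 97.1   1.1 119.5]
99 [ 96.7   1.1 119.5]
screw [ 0.59672647 -0.14486234  0.16123955] red in top [ 0.59733856 -0.14171423  0.16794646]
```

Emit:
carry_out(
  commands=[
    [[0,20,0,0,0,0,1.1],[0,20,-0.5,0,0,0,0],[0,0,0,25,0,0,0],[0,0,0,25,0,0,0],[0,0,0,20,0,0,0],[0,0,0,0,0,0,0],[0,0,0,0,0,0,0],[0,0,0,0,0,0,0]],
  ],
  force=60,
)

```text
time: 7.35
ee_pos: [0.6071, -0.0647, 0.208]
ee_rot: [-2.087, 2.346, -0.003]
ft_force: [-0.2, -0.2, -0.3]
width: 0.0114
finger_force: 60.0
```

```bash
python3 - <<'E'
from h import *
s=r.get_state();T=R.from_rotvec(s['ee_rot']).as_matrix();E=s['ee_pos'];print(E,s['ft_force'])
f=grab('wrist','w5');a=grab('scene','s5')
im=f['color'];h=cv2.cvtColor(im,cv2.COLOR_RGB2HSV)
m=(h[:,:,1]<70)&(h[:,:,2]>120);P=[]
for v in range(90,200,4):
    c=np.where(m[v,245:330])[0]+245
    if len(c)<10: continue
    P.append((onz(f,c.min()-.5,v,.14)+onz(f,c.max()+.5,v,.14))/2)
P=np.array(P);L=(T.T@(P-E).T).T*1000;q=np.polyfit(L[:,0],L[:,1],1);print('rail in tool: y=%.4f x+%.2f'%tuple(q),L[[0,-1]].round(1))
A=cv2.resize(im[20:300,180:400],(440,560),interpolation=3);B=cv2.resize(a['color'][150:300,180:330-54],(358,560),interpolation=3)
cv2.imwrite('pics/c5.png',np.hstack([A,B])[:,:,::-1])
E
```

```text
[ 0.60710778 -0.06465971  0.20804233] [-0.21239053 -0.24076922 -0.34420962]
rail in tool: y=-0.0056 x+1.04 [[81.7  0.9 68.1]
 [17.1  1.  68. ]]
```

View pics/c5.png

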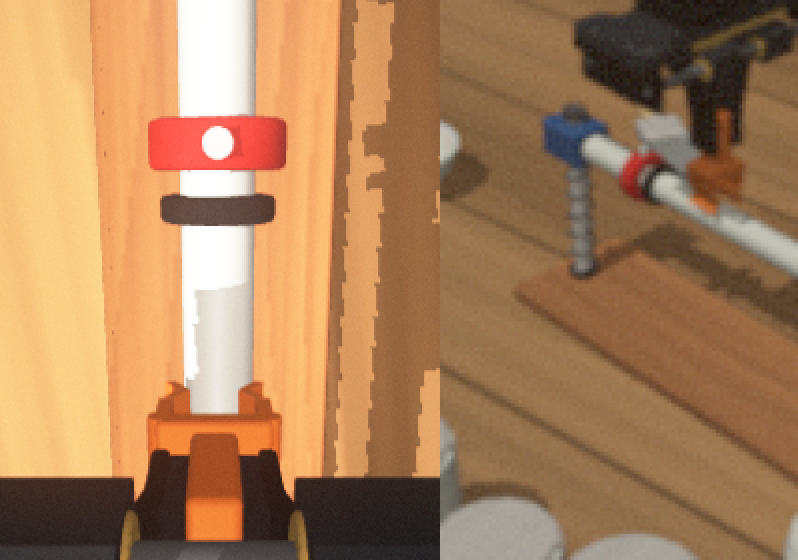

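Emit:
carry_out(
  commands=[
    [[0,0,1,5,0,0,-0.3],[0,0,0,4,0,0,0],[0,0,0,4,0,0,0],[0,0,0,3,0,0,0],[0,0,0,3,0,0,0],[0,0,0,3,0,0,0],[0,0,0,3,0,0,0],[0,0,0,0,0,0,0],[0,0,0,0,0,0,0]],
  ],
)

```text
time: 8.2
ee_pos: [0.6058, -0.0647, 0.1823]
ee_rot: [-2.093, 2.342, -0.002]
ft_force: [-0.1, 0.5, 5.8]
width: 0.0116
finger_force: 60.0
```

Emit:
carry_out(
  commands=[
    [[0,0,0,2,0,0,0],[0,0,0,2,0,0,0],[0,0,0,1,0,0,0],[0,0,0,0,0,0,0]],
  ],
)

```text
time: 8.53
ee_pos: [0.6059, -0.0647, 0.1778]
ee_rot: [-2.093, 2.342, -0.003]
ft_force: [-0.7, 0.4, 7.1]
width: 0.0113
finger_force: 60.0
```

Emit:
carry_out(
  commands=[
    [[0,0,0,2,0,0,0],[0,0,0,2,0,0,0],[0,0,0,2,0,0,0],[0,0,0,0,0,0,0]],
  ],
)

```text
time: 8.87
ee_pos: [0.6061, -0.0648, 0.1723]
ee_rot: [-2.093, 2.341, -0.004]
ft_force: [-0.5, 0.3, 8.7]
width: 0.0115
finger_force: 60.0
```

Emit:
carry_out(
  commands=[
    [[0,0,0,2,0,0,0],[0,0,0,2,0,0,0],[0,0,0,0,0,0,0],[0,0,0,0,0,0,0]],
  ],
)

```text
time: 9.2
ee_pos: [0.6062, -0.0648, 0.1688]
ee_rot: [-2.093, 2.341, -0.004]
ft_force: [-1.0, 0.2, 10.4]
width: 0.0118
finger_force: 60.0
```

Emit:
carry_out(
  commands=[
    [[0,0,0,1.5,0,0,0],[0,0,0,1.5,0,0,0],[0,0,0,0,0,0,0],[0,0,0,0,0,0,0]],
  ],
)

```text
time: 9.53
ee_pos: [0.6057, -0.0647, 0.1643]
ee_rot: [-2.093, 2.342, -0.002]
ft_force: [-0.7, 0.8, 6.1]
width: 0.0116
finger_force: 60.0
```

Emit:
carry_out(
  commands=[
    [[0,0,0,1.5,0,0,0],[0,0,0,1.5,0,0,0],[0,0,0,0,0,0,0],[0,0,0,0,0,0,0]],
  ],
)

```text
time: 9.87
ee_pos: [0.6057, -0.0647, 0.1615]
ee_rot: [-2.093, 2.342, -0.002]
ft_force: [-0.2, 0.6, 7.8]
width: 0.0115
finger_force: 60.0
```

The clip snapped on: the force fell to 6.1 N, which matches the bore height. Now raising until the vertical force is about zero.

Emit:
carry_out(
  commands=[
    [[0,0,0,-3,0,0,0],[0,0,0,-4,0,0,0],[0,0,0,-4,0,0,0],[0,0,0,-3,0,0,0],[0,0,0,-2,0,0,0],[0,0,0,0,0,0,0],[0,0,0,0,0,0,0],[0,0,0,0,0,0,0]],
  ],
)

```text
time: 10.53
ee_pos: [0.6055, -0.0646, 0.1764]
ee_rot: [-2.093, 2.343, -0.001]
ft_force: [2.2, -1.6, 1.4]
width: 0.0116
finger_force: 60.0
```

```bash
python3 - <<'E'
from h import *
s=r.get_state();T=R.from_rotvec(s['ee_rot']).as_matrix();E=s['ee_pos'];print(E,s['ft_force'],T.round(3))
f=grab('wrist','w6')
im=f['color'];h=cv2.cvtColor(im,cv2.COLOR_RGB2HSV)
m=(h[:,:,2]<90)
for v in range(20,180,3):
    c=np.where(m[v,255:325])[0]
    if len(c)>15:print(v,len(c),c.min()+255,c.max()+255)
cv2.imwrite('pics/c6.png',cv2.resize(im[20:300,160:440],(560,560),interpolation=3)[:,:,::-1])
E
```

```text
[ 0.60548395 -0.06459953  0.17639343] [ 2.17955803 -1.58757158  1.39395599] [[-0.112 -0.994  0.   ]
 [-0.994  0.112 -0.   ]
 [ 0.    -0.    -1.   ]]
```

View pics/c6.png

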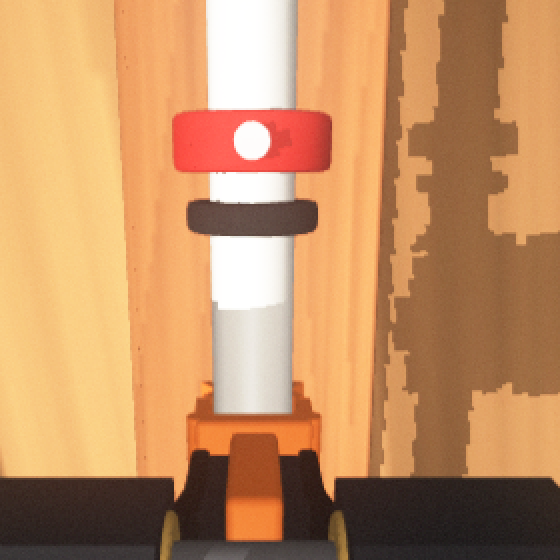

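```bash
python3 - <<'E'
from h import *
s=r.get_state();T=R.from_rotvec(s['ee_rot']).as_matrix();f=load('w6')
for v in (137,138.5):print(T.T@(onz(f,286,v,.1535)-s['ee_pos'])*1000)
E
```

```text
[59.22307281 -0.48295402 22.86700157]
[58.51631311 -0.48344429 22.86693855]
```

Emit:
carry_out(
  commands=[
    [[0,0,0,-2,0,0,0],[0,2,0,0,0,0,0],[0,3,0,0,0,0,0],[0,3,0,0,0,0,0],[0,3,0,0,0,0,0],[0,3,0,0,0,0,0],[0,3,0,0,0,0,0],[0,3,0,0,0,0,0],[0,3,0,0,0,0,0],[0,2,0,0,0,0,0],[0,0,0,0,0,0,0],[0,0,0,0,0,0,0]],
  ],
)

```text
time: 11.58
ee_pos: [0.6024, -0.09, 0.1786]
ee_rot: [2.092, -2.343, 0.001]
ft_force: [3.0, -1.3, 0.3]
width: 0.0115
finger_force: 60.0
```

Emit:
carry_out(
  commands=[
    [[0,2,-0.5,0,0,0,0],[0,3,0,0,0,0,0],[0,3,0,0,0,0,0],[0,3,0,0,0,0,0],[0,2,0,0,0,0,0],[0,2,0,0,0,0,0],[0,1,0,0,0,0,0],[0,0,0,0,0,0,0],[0,0,0,0,0,0,0]],
  ],
)

```text
time: 12.33
ee_pos: [0.6009, -0.1057, 0.1785]
ee_rot: [2.092, -2.343, -0.0]
ft_force: [1.8, 0.9, 0.4]
width: 0.0118
finger_force: 60.0
```

Emit:
carry_out(
  commands=[
    [[0,1,0,0,0,0,0],[0,1,0,0,0,0,0],[0,0,0,0,0,0,0]],
  ],
)

```text
time: 12.58
ee_pos: [0.6007, -0.1074, 0.1785]
ee_rot: [2.093, -2.343, -0.0]
ft_force: [0.9, 2.6, 0.7]
width: 0.0113
finger_force: 60.0
```

Emit:
carry_out(
  commands=[
    [[0,0.5,0,0,0,0,0],[0,0.5,0,0,0,0,0],[0,0,0,0,0,0,0]],
  ],
)

```text
time: 12.83
ee_pos: [0.6007, -0.1083, 0.1785]
ee_rot: [2.093, -2.343, -0.0]
ft_force: [0.7, 1.7, 0.1]
width: 0.0114
finger_force: 60.0
```

Emit:
carry_out(
  commands=[
    [[0,0.5,0,0,0,0,0],[0,0.5,0,0,0,0,0],[0,0,0,0,0,0,0]],
  ],
)

```text
time: 13.08
ee_pos: [0.6006, -0.1094, 0.1786]
ee_rot: [2.093, -2.343, -0.0]
ft_force: [0.3, 1.8, -0.2]
width: 0.0111
finger_force: 60.0
```

Emit:
carry_out(
  commands=[
    [[0,0.5,0,0,0,0,0],[0,0.5,0,0,0,0,0],[0,0,0,0,0,0,0]],
  ],
)

```text
time: 13.33
ee_pos: [0.6005, -0.1104, 0.1785]
ee_rot: [2.093, -2.343, -0.0]
ft_force: [0.2, 1.7, 0.4]
width: 0.0113
finger_force: 60.0
```

Emit:
carry_out(
  commands=[
    [[0,0.5,0,0,0,0,0],[0,0.5,0,0,0,0,0],[0,0,0,0,0,0,0]],
  ],
)

```text
time: 13.58
ee_pos: [0.6004, -0.1111, 0.1785]
ee_rot: [-2.092, 2.343, 0.001]
ft_force: [0.6, 3.3, 0.6]
width: 0.0116
finger_force: 60.0
```

Contact is starting, with friction at about 1.8 N.

Emit:
carry_out(
  commands=[
    [[0,0.5,0,0,0,0,0],[0,0.5,0,0,0,0,0],[0,0,0,0,0,0,0]],
  ],
)

```text
time: 13.83
ee_pos: [0.6004, -0.1118, 0.1785]
ee_rot: [-2.092, 2.342, 0.001]
ft_force: [0.9, 5.7, 0.3]
width: 0.0116
finger_force: 60.0
```

Emit:
carry_out(
  commands=[
    [[0,0.5,0,0,0,0,0],[0,0,0,0,0,0,0],[0,0,0,0,0,0,0]],
  ],
)

```text
time: 14.08
ee_pos: [0.6003, -0.1121, 0.1785]
ee_rot: [-2.092, 2.342, 0.001]
ft_force: [1.1, 5.9, 0.2]
width: 0.0116
finger_force: 60.0
```

Emit:
carry_out(
  commands=[
    [[0,0.5,0,0,0,0,0],[0,0,0,0,0,0,0],[0,0,0,0,0,0,0],[0,0,0,0,0,0,0]],
  ],
)

```text
time: 14.42
ee_pos: [0.6003, -0.1124, 0.1784]
ee_rot: [-2.092, 2.342, 0.001]
ft_force: [1.1, 6.0, 0.6]
width: 0.0115
finger_force: 60.0
```

Emit:
carry_out(
  commands=[
    [[16,0,0,0,0,0,0],[20,0,0,0,0,0,0],[30,0,0,0,0,0,0],[40,0,0,0,0,0,0],[40,0,0,0,0,0,0],[40,0,0,0,0,0,0]],
  ],
)

```text
time: 14.92
ee_pos: [0.6, -0.1137, 0.1785]
ee_rot: [2.092, -2.343, -0.0]
ft_force: [0.6, 0.6, 0.2]
width: 0.0365
finger_force: 0.0
```

Emit:
carry_out(
  commands=[
    [[40,0,0,-5,0,0,0],[40,0,0,-10,0,0,0],[40,0,0,-20,0,0,0],[40,0,0,-30,0,0,0],[40,0,0,-30,0,0,0],[40,0,0,-30,0,0,0],[40,0,0,0,0,0,0],[40,0,0,0,0,0,0]],
  ],
)

```text
time: 15.58
ee_pos: [0.6012, -0.1134, 0.3072]
ee_rot: [-2.09, 2.339, -0.007]
ft_force: [-0.5, -0.3, -1.0]
width: 0.0401
finger_force: 0.0
```

```bash
python3 - <<'E'
from h import *
s=r.get_state();print(s['ee_pos'],s['ft_force'])
f=grab('wrist','w7');a=grab('scene','s7')
A=cv2.resize(f['color'][20:300,140:420],(440,440),interpolation=3);B=cv2.resize(a['color'][160:260,195:275],(352,440),interpolation=3)
cv2.imwrite('pics/c7.png',np.hstack([A,B])[:,:,::-1])
E
```

```text
[ 0.60115383 -0.11337094  0.30721489] [-0.47922298 -0.33852142 -1.0479077 ]
```

View pics/c7.png

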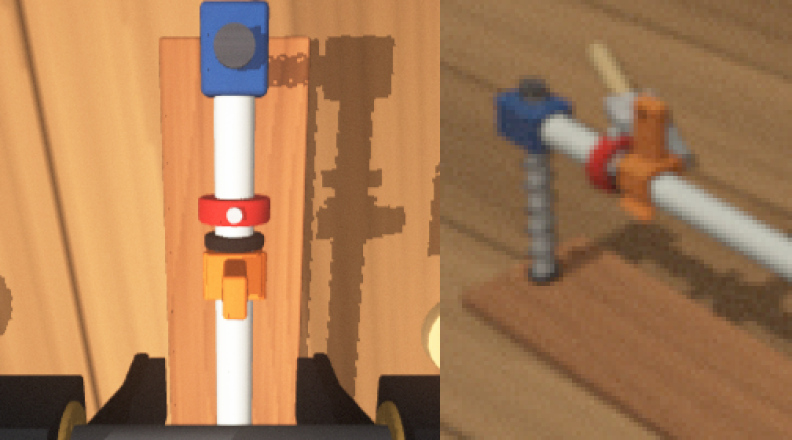

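The clip is upright on the rail, against the buffer (left panel, clip at (235,275), buffer at (234,241)), and the gripper is clear. Handing in.

```bash
python3 -c "
from station import r
print(r.finish_job())"
```

```text
the job is handed in; nothing more can be done
None
```

The orange clip is snapped onto the rail, upright and resting against the buffer, and the gripper is clear. The buffer squash was about 1.6 mm, estimated from the push force. The job is handed in at about 16 s, but no verdict came back.

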